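Lay the pierced brass blanks out on their soldering bricks

TASK

On the grey board, pick the three brass blanks with holes cut in them out from among the solid brass offcuts, and lay each flat on the middle of its own soldering brick: the largest blank (one round hole) on the wide brick and the blank with two holes on the long narrow brick, both lying lengthwise along the brick, and the small oval frame on the short, nearly square brick. Set them down, do not drop them, and leave the solid offcuts and the bricks where they are.

Things in the scene. Friction and masses are not known exactly. Their poses are not given: they have to be found in the camera images.
- bench_board: Plain dark grey heat-resistant board fixed on the bench, 320 mm (x) by 550 mm (y), 12 mm thick: the blanks, offcuts and bricks all lie on it, their undersides 12 mm above the bench top. Origin: centre of its underside, at bench level.
- large_blank: Largest brass blank: flat pale brass sheet piece, four-sided with one round hole cut in the middle, 49 mm (its x) by 75 mm (its y, the long way), 7 mm high. Its origin: centre of its underside; z up. Lies flat on the grey board; pinch it by its edges across x.
- two_hole_blank: Middle brass blank: flat pale brass piece with two holes cut in it, one behind the other and a slight waist between (but it is gripped as a full 38 mm wide rectangle), 38 mm (x) by 70 mm (y, the long way), 7 mm high. Its origin: centre of its underside; z up. Pinch it by its edges across x.
- oval_blank: Smallest pierced brass blank: rounded brass piece with one big opening (an open oval frame), 34 mm (x) by 34 mm (y), 7 mm high. Its origin: centre of its underside; z up. Pinch it by its edges across x.
- solid_a: Solid brass offcut without a hole, drop-shaped, 18 mm (x) by 35 mm (y), 7 mm high; stays where it is. Its origin: centre of its underside; z up. 
- solid_b: Solid brass offcut without a hole, drop-shaped, 20 mm (x) by 38 mm (y), 7 mm high; stays where it is. Its origin: centre of its underside; z up. 
- solid_c: Solid brass offcut without a hole, drop-shaped, 18 mm (x) by 35 mm (y), 7 mm high; stays where it is. Its origin: centre of its underside; z up. 
- wide_brick: The widest pale grey soldering brick, a flat rectangular block 68 mm (x) by 152 mm (y, the long way), 23 mm high, 0.2 kg, standing loose on the grey board. Its origin: centre of its underside; z up. 
- narrow_brick: The long narrow pale grey soldering brick, a bar 36 mm (x) by 165 mm (y, the long way), 20 mm high, 0.12 kg, standing loose on the grey board. Its origin: centre of its underside; z up. 
- small_brick: The short, nearly square pale grey soldering brick, 50 mm (x) by 46 mm (y), 24 mm high, 0.06 kg, standing loose on the grey board. Its origin: centre of its underside; z up. 
There are look-alikes about, which are no part of the job. Leave any black or brown look-alike of the two_hole_blank alone.

How it is judged:
At the end, for the whole second after the job is handed in: Each pierced blank lies flat (within 0.12 rad) on the top of its own brick, its centre within 15 mm of the brick's centre seen from above, released and at rest; the large and the two-hole blank lie along their bricks within 0.3 rad (horizontal distance between large_blank and wide_brick below 0.015 m and z of large_blank in the frame of wide_brick between 0.019 and 0.027 m and angle between each of large_blank, two_hole_blank, oval_blank's own z axis and vertical below 0.12 rad and linear speed of each of large_blank, two_hole_blank, oval_blank below 0.02 m/s and contact force between each of large_blank, two_hole_blank, oval_blank and the fingers below 0.05 N and angle between the y axis of large_blank and the y axis of wide_brick, either way round below 0.3 rad and horizontal distance between two_hole_blank and narrow_brick below 0.015 m and z of two_hole_blank in the frame of narrow_brick between 0.016 and 0.024 m and angle between the y axis of two_hole_blank and the y axis of narrow_brick, either way round below 0.3 rad and horizontal distance between oval_blank and small_brick below 0.015 m and z of oval_blank in the frame of small_brick between 0.02 and 0.028 m); the robot touches nothing.
It fails at once if large_blank dropped: falling free from more than about 35 mm above its brick (height (world z) of large_blank above 0.072 m and linear speed of large_blank above 0.3 m/s and contact force between large_blank and anything else below 0.02 N).
It fails at once if two_hole_blank dropped: falling free from more than about 35 mm above its brick (height (world z) of two_hole_blank above 0.072 m and linear speed of two_hole_blank above 0.3 m/s and contact force between two_hole_blank and anything else below 0.02 N).
It fails at once if oval_blank dropped: falling free from more than about 35 mm above its brick (height (world z) of oval_blank above 0.072 m and linear speed of oval_blank above 0.3 m/s and contact force between oval_blank and anything else below 0.02 N).
It fails at once if a solid offcut moved more than 15 mm (distance of any of solid_a, solid_b, solid_c from where it was at the start of the episode above 0.015 m).
It fails at once if a brick shifted more than 20 mm (distance of any of wide_brick, narrow_brick, small_brick from where it was at the start of the episode above 0.02 m).
It also fails if it takes over 88 s, if anything falls off the work surface, if the arm or the gripper's body presses on something with over 40 N, if the wrist force passes 120 N, or if a joint passes its speed limit or range.

ROBOT

A 7-joint arm with a two-finger parallel gripper is mounted at the origin on a cart in front of the work surface, level with it; the furniture and walls round the work are solid. World frame = base frame: x ahead of the robot, y to its left, z up, the work surface at z = 0. Lengths are in m, angles in rad, forces in N, time in s.
With the tool pointing down it reaches from about 0.425 to 0.95 m from the base axis. Payload 4.7 kg.
Tool frame: the origin (TCP) lies on the centre line of the jaws, within the pads' length; the fingertips stand robot.nose_length ahead of it and the grasp point (between the pads) lies 8 mm behind it (robot.nose_length is the distance from the TCP to the fingertips, in m); z points along the fingers, y is the line along which they close (so a half turn about z gives the same grasp; the last joint's range is limited). The gripper opens to 85 mm and grips with 20 to 120 N. Pads are 22 mm wide; open, the fingers measure 114 mm over their backs; the gripper's body (76 mm by 85 mm) begins 54 mm behind the grasp point. The pads swing forward as they close: fully open they stand 13 mm farther back than shut.
Start: joints at [-1.16, 0.469, -0.049, 1.532, 0.024, 1.141, -0.082], TCP at [0.287, 0.611, 0.242] pointing down, gripper open.
Joint ranges: [-2.59, 2.59], [-0.33, 1.99], [-1.39, 1.29], [0.1, 2.45], [-1.04, 4.18], [0.21, 1.99], [-2.66, 2.66]. Speed limits (rad/s): [2.57, 2.57, 3.14, 3.14, 3.14, 3.14, 3.14].

INTERFACE

Orientations are given as [roll, pitch, yaw] about the fixed x, y, z axes, in that order (R = Rz(yaw) Ry(pitch) Rx(roll)).
In Python, from plant import robot gives the robot as it stands. Calls block until the motion is done:
- robot.goto(position, orientation): joint-space move of the TCP to a pose.
- robot.move_straight(position, vel=0.15, attitude=None, contact_N=None): straight line of the TCP; attitude=None keeps the orientation; vel is the mean speed in m/s. With contact_N (N) it stops when the force on the tool has changed by that much, and returns True; else False.
- robot.move_joints(angles): joint-space move.
- robot.grip(opening, strength=None): opening from 0.0 (shut) to 1.0 (fully open); strength is the grip in N (None keeps the last); returns when the fingers have stopped.
- robot.sleep(seconds).
- robot.inverse_kinematics(position, orientation): joint angles nearest the present ones, or None.
- robot.sense(): the state.
- robot.grab_frame(name): name is "scene" or "top" or "wrist"; returns a dict with "image" (420x560x3 uint8, red, green, blue), "range_z" (420x560 float32, m along the optical axis (not along the pixel's ray), 0 where there is no reading), "fx", "fy", "cx", "cy" (pixels), "dist_coeffs" ([k1, k2, p1, p2, k3] as OpenCV has them; the pictures are not rectified), "R" (3x3) and "t" (3): a world point X has camera coordinates R X + t. Camera axes: x right, y down, z forward; pixel columns grow to the right and rows downward; lengths in m; the calibration is good to about 2 mm. A picture is of the moment at which its call begins.
A pose or a line that the arm cannot do raises robot.IKError and nothing moves.
- robot.close_job(): hands the job in; it is judged then, once.
The state is a dict: "t": time; "joint_pos": joint angles; "joint_velocities": joint speeds; "effort": joint torques, N m; "tcp_pos": TCP position; "tcp_rot": TCP orientation; "wrist_force": force on the tool from outside, world axes, zero at the start; "torque": the same for the moment, N m; "opening": opening from 0.0 (shut) to 1.0 (fully open); "gripper_force": force on a finger pad.
Only numpy, scipy, OpenCV 4.12 (cv2) and the standard library are available. Lean on these libraries where they do the work, as an engineer would, in place of code of your own. Each camera call takes 0.05 s, during which the arm holds its last target. There are 200 camera calls.

## Working session

There is one attempt and no reset: what is moved stays moved. The work goes in short steps, each a Python script; the robot and the scene stay as the last script left them, time stands still between calls to the robot, and variables do not carry over. Pictures are saved under pics/ and viewed, at most 14 in all, crops included, and the job is handed in when it is done.

```bash
mkdir -p pics; ls
python3 - <<'E'
from plant import robot
import cv2,numpy as np,pickle
print(robot.nose_length, robot.sense()['t'], robot.sense()['tcp_rot'])
for n in ['top','scene']:
    f=robot.grab_frame(n); pickle.dump(f,open(f'{n}.pkl','wb'))
    print(n,f['fx'],f['R'].tolist() if hasattr(f['R'],'tolist') else f['R'],f['t'],f['dist_coeffs'])
    cv2.imwrite(f'pics/{n}0.png',cv2.resize(f['image'][...,::-1],(800,600),interpolation=cv2.INTER_CUBIC))
E
```

```text
pics
0.011 0.0 [-3.13961052e+00  9.13960266e-05  2.70179384e+00]
top 454.6549645918367 [[-0.014670234429093758, -0.999734503600067, -0.017768132522093163], [-0.9936191924951016, 0.016563310388398974, -0.1115641387470012], [0.1118288179637879, 0.016018085419449705, -0.9935983778229095]] [0.00236032 0.55173624 1.02153148] [-0.04123849  0.          0.          0.          0.        ]
scene 522.1009718622997 [[-0.5606319829321318, -0.8279703173898855, -0.012527299584436696], [-0.5274536897597967, 0.36872790871255107, -0.7653968477170813], [0.6383450359111146, -0.4224983820770927, -0.6434366575428206]] [0.31262937 0.31470781 1.02986548] [0.02558616 0.         0.         0.         0.        ]
```

View pics/top0.png

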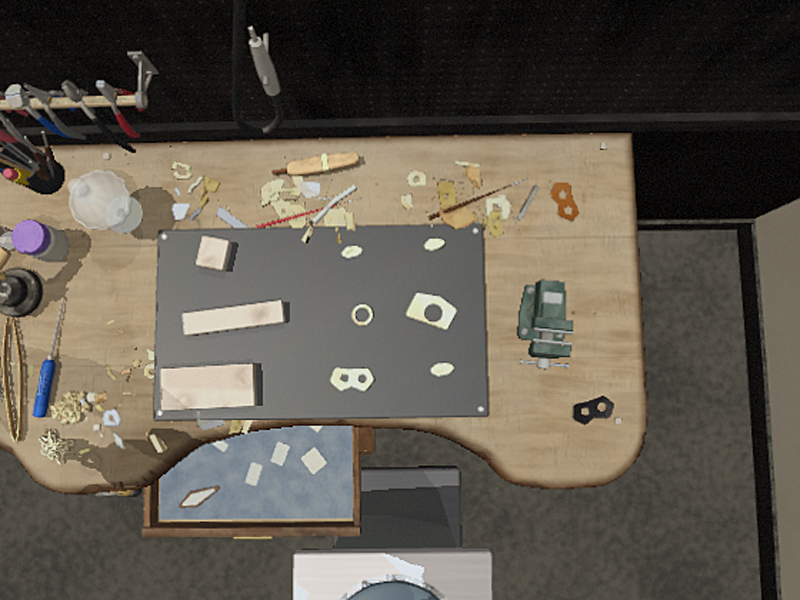

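View pics/scene0.png

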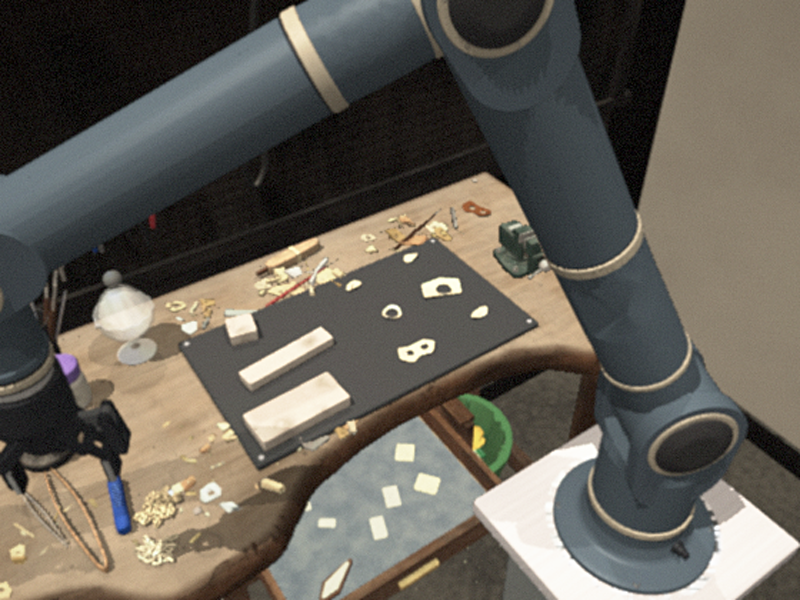

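The scene view agrees with the top view. In the top view (800x600 px), these are the objects:
- **Pierced brass:** large at (432,310), two-hole at (353,378) and oval frame at (362,314).
- **Solid drops:** (352,252), (434,244) and (442,369).
- **Bricks:** wide at (208,387), narrow at (233,317) and small at (213,253).
- **Look-alikes off the board:** black at (593,410) and brown at (565,201), both to be left alone.

Next I'll take rough positions and confirm them in a rectified crop.

```bash
cat > h.py <<'E'
import numpy as np,cv2
def K(f): return np.array([[f['fx'],0,f['cx']],[0,f['fy'],f['cy']],[0,0,1.]])
def project(f,P):
    return cv2.projectPoints(np.asarray(P,float).reshape(-1,1,3),cv2.Rodrigues(np.array(f['R']))[0],np.array(f['t'],float),K(f),np.array(f['dist_coeffs'],float))[0].reshape(-1,2)
def ortho(f,z,x0,x1,y0,y1,s=0.001,img=None):
    """rectified view of the plane z; row 0 = x1 (far), col 0 = y1 (left)"""
    xs=np.arange(x1,x0,-s);ys=np.arange(y1,y0,-s)
    X,Y=np.meshgrid(xs,ys,indexing='ij')
    m=project(f,np.stack([X,Y,np.full_like(X,z)],-1)).reshape(X.shape+(2,)).astype(np.float32)
    return cv2.remap(f['image'] if img is None else img,m[...,0],m[...,1],cv2.INTER_CUBIC)
def blobs(o,x1,y1,s=0.001,thr=150,amin=150):
    g=o.min(2) if o.ndim==3 else o
    m=(o.max(2)>thr).astype(np.uint8)
    out=[]
    for c in cv2.findContours(m,cv2.RETR_EXTERNAL,cv2.CHAIN_APPROX_NONE)[0]:
        if cv2.contourArea(c)<amin: continue
        (u,v),(w,h),a=cv2.minAreaRect(c)
        b=cv2.boxPoints(((u,v),(w,h),a)); e=max([b[1]-b[0],b[2]-b[1]],key=np.linalg.norm)
        d=np.array([-e[1],-e[0]])  # world dx,dy of long side
        out.append((x1-v*s,y1-u*s,min(w,h)*s,max(w,h)*s,np.arctan2(d[1],d[0])%np.pi,c))
    return out
E
python3 - <<'E'
import pickle; from h import *
f=pickle.load(open('top.pkl','rb'))
R=np.array(f['R']);print('cam',-R.T@f['t'])
print(cv2.__version__,project(f,[[.5,0,.02]]), 420/600)
for z in (.019,.035):
    o=ortho(f,z,.35,.85,-.35,.35)
    print(z)
    for b in blobs(o,.85,.35): print(np.round(b[:5],3))
    o8=cv2.resize(o,(800,571))
    if z==.019: cv2.imwrite('pics/ortho1.png',o8[...,::-1])
E
```

```text
cam [ 0.43401369 -0.02314186  1.07658794]
4.12.0 [[271.01778017 233.45297103]] 0.7
0.019
[0.352 0.116 0.003 0.113 1.571]
[ 0.354 -0.334  0.007  0.029  1.571]
[0.357 0.258 0.015 0.103 1.549]
[0.428 0.06  0.037 0.07  1.526]
[ 0.441 -0.088  0.021  0.037  1.571]
[0.419 0.285 0.069 0.132 1.609]
[0.532 0.042 0.033 0.034 1.571]
[0.531 0.255 0.037 0.167 1.69 ]
[ 0.539 -0.073  0.049  0.077  1.218]
[0.637 0.058 0.02  0.034 1.571]
[ 0.649 -0.079  0.02   0.034  1.93 ]
[0.64  0.291 0.048 0.051 2.93 ]
[0.589 0.    0.476 0.699 1.571]
0.035
[0.353 0.115 0.004 0.111 1.571]
[ 0.356 -0.33   0.009  0.037  1.571]
[0.358 0.254 0.015 0.101 1.549]
[0.428 0.058 0.037 0.069 1.525]
[ 0.441 -0.087  0.02   0.037  1.571]
[0.419 0.283 0.068 0.136 1.606]
[0.531 0.041 0.033 0.034 2.356]
[0.53  0.251 0.037 0.165 1.692]
[ 0.538 -0.072  0.048  0.076  1.22 ]
[0.635 0.057 0.019 0.034 1.816]
[ 0.646 -0.078  0.019  0.033  1.92 ]
[0.637 0.286 0.047 0.051 2.93 ]
[0.586 0.    0.47  0.699 1.571]
```

View pics/ortho1.png

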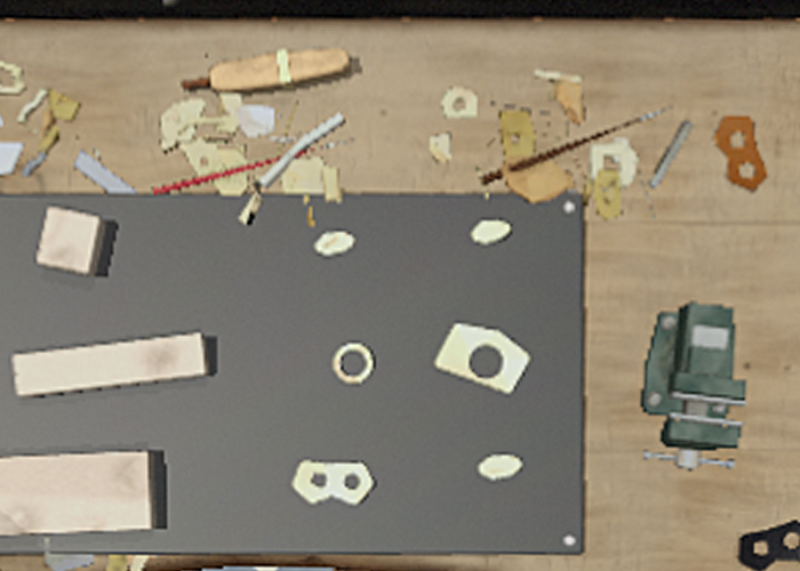

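Rectified view: two-hole at (333,482), oval at (353,362) and large at (483,357). They have holes and the three drops do not. The black and brown ones are off the board and excluded. Next I'll check reach and go above the large blank for a close look.

Run:
```python
import pickle; from h import *
from plant import robot
f=pickle.load(open('top.pkl','rb'))
for z in (.032,.035,.036):
    o=ortho(f,z,.37,.69,.12,.45)
    for b in blobs(o,.69,.45,amin=1500): print(z,np.round(b[:5],3))
for n,x,y,a in [('large',.538,-.072,1.22),('two',.428,.06,1.526),('oval',.532,.042,1.57),('wide',.419,.285,1.6),('nar',.53,.251,1.69),('small',.637,.286,1.36)]:
  for k in (-1,0,1):
   for z in (.03,.2):
    q=robot.inverse_kinematics([x,y,z],[np.pi,0,a+k*np.pi]); print(n,k,z,None if q is None else np.round(q,2))
robot.grip(0.75)
robot.goto([.538,-.072,.2],[np.pi,0,1.22])
f=robot.grab_frame('wrist');pickle.dump(f,open('w1.pkl','wb'))
cv2.imwrite('pics/w1.png',f['image'][...,::-1])
s=robot.sense();print(s['t'],s['tcp_pos'],s['tcp_rot'],s['wrist_force'],s['opening'])
for b in blobs(ortho(f,.019,.45,.65,-.17,.04),.65,.04): print(np.round(b[:5],3))
```

```text
0.032 [0.416 0.296 0.075 0.159 1.63 ]
0.032 [0.53  0.252 0.037 0.166 1.686]
0.032 [0.638 0.287 0.047 0.051 2.933]
0.032 [0.671 0.214 0.038 0.187 1.571]
0.032 [0.53  0.414 0.071 0.319 0.   ]
0.035 [0.416 0.295 0.075 0.159 1.628]
0.035 [0.53  0.251 0.037 0.165 1.692]
0.035 [0.637 0.286 0.047 0.051 2.93 ]
0.035 [0.67  0.214 0.039 0.186 1.571]
0.035 [0.53  0.414 0.072 0.319 0.   ]
0.036 [0.416 0.294 0.075 0.158 1.628]
0.036 [0.53  0.251 0.037 0.165 1.691]
0.036 [0.637 0.286 0.047 0.05  2.93 ]
0.036 [0.67  0.214 0.039 0.186 1.571]
0.036 [0.531 0.414 0.072 0.319 0.   ]
large -1 0.03 [ 0.87  0.91 -1.19  1.97  1.03  1.03  1.97]
large -1 0.2 [ 0.91  0.57 -1.17  1.85  0.58  1.12  2.32]
large 0 0.03 [-0.27  0.57  0.42  2.04 -0.4   0.61  0.07]
large 0 0.2 [-0.44  0.33  0.62  1.92 -0.24  0.96 -0.06]
large 1 0.03 [ 0.87  0.91 -1.19  1.97  1.03  1.03  1.97]
large 1 0.2 [ 0.91  0.57 -1.17  1.85  0.58  1.12  2.32]
two -1 0.03 [-0.05  0.43 -0.23  2.26  0.21  0.47  2.66]
two -1 0.2 [ 0.77  0.31 -1.16  2.08  0.34  0.96  2.52]
two 0 0.03 [-0.47  0.43  0.28  2.28 -0.27  0.46 -0.02]
two 0 0.2 [-0.64  0.12 
[... 1147 characters left out ...]
 0.03 [-0.27  0.75 -0.32  1.62  0.3   0.83  2.22]
small -1 0.2 [-0.29  0.56 -0.29  1.5   0.17  1.1   2.31]
small 0 0.03 [-0.65  0.73  0.26  1.64 -0.24  0.8  -0.5 ]
small 0 0.2 [-0.7   0.55  0.33  1.53 -0.19  1.09 -0.54]
small 1 0.03 [-0.27  0.75 -0.32  1.62  0.3   0.83  2.22]
small 1 0.2 [-0.29  0.56 -0.29  1.5   0.17  1.1   2.31]
3.075 [ 0.53835    -0.07085904  0.19992863] [-3.14152478e+00 -2.65559383e-04  1.22205880e+00] [ 0.37107541  0.37710386 -0.34616845] 0.7457551849083717
[ 0.468 -0.162  0.017  0.035  0.   ]
[0.534 0.034 0.013 0.032 0.   ]
[ 0.541 -0.069  0.047  0.077  1.232]
[ 0.552 -0.162  0.017  0.044  0.   ]
[ 0.616 -0.162  0.017  0.069  0.   ]
[ 0.644 -0.076  0.012  0.033  1.571]
```

View pics/w1.png

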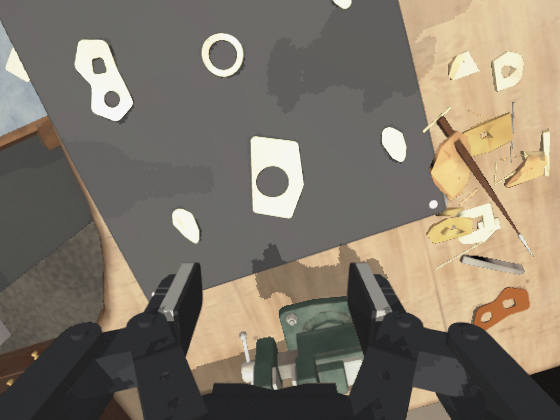

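The large blank is at (275,178) in the wrist image, and the wrist and top cameras agree to about 3 mm. I'll pick it, lift it a little and check the hold.

```bash
cat > act.py <<'E'
from plant import robot
import numpy as np,json
def st(m):
    s=robot.sense(); print(m,'t%.1f'%s['t'],np.round(s['tcp_pos'],4),'F',np.round(s['wrist_force'],1),'op %.3f'%s['opening'],'gf',np.round(s['gripper_force'],1)); return s
def pick(x,y,a,pre,up=.003):
    A=[np.pi,0,a]
    robot.grip(pre,40)
    robot.move_straight([x,y,.045],vel=.15,attitude=A)
    hit=robot.move_straight([x,y,.012],vel=.02,contact_N=5)
    s=st('touch %s'%hit); zt=s['tcp_pos'][2]
    robot.move_straight([x,y,zt+up],vel=.03)
    robot.grip(0.0,40); s=st('gripped')
    robot.move_straight([x,y,zt+up+.045],vel=.1); st('lifted')
    json.dump(zt+up,open('zg.json','w'))
def place(x,y,a,top,rel):
    zg=json.load(open('zg.json')); z=zg+top-.012
    robot.move_straight([x,y,zg+.050],vel=.2,attitude=[np.pi,0,a])
    robot.move_straight([x,y,z+.006],vel=.08)
    hit=robot.move_straight([x,y,z-.003],vel=.015,contact_N=3); st('down %s'%hit)
    robot.grip(rel); st('rel')
    robot.move_straight([x,y,z+.10],vel=.15); st('up')
E
python3 - <<'E'
from act import *
pick(.540,-.071,1.225,.70)
E
```

```text
touch True t5.7 [ 0.54   -0.071   0.0181] F [-1.8  0.1  6. ] op 0.696 gf 2.8
gripped t6.3 [ 0.54   -0.0709  0.0214] F [-0.8  1.2  5.9] op 0.558 gf 40.6
lifted t6.9 [ 0.5398 -0.0707  0.066 ] F [-0.5 -0.2 -0.9] op 0.557 gf 40.8
```

Held (47 mm). Now I'll place it on the wide brick and look.

Run:
```python
from act import *; from h import *; import pickle
place(.420,.292,1.606,.035,.68)
robot.goto([.50,.10,.25],[np.pi,0,1.53])
f=robot.grab_frame('top'); cv2.imwrite('pics/t2.png',f['image'][150:310,90:350,::-1].repeat(3,0).repeat(3,1))
w=robot.grab_frame('wrist'); pickle.dump(w,open('w2.pkl','wb')); cv2.imwrite('pics/w2.png',w['image'][...,::-1])
for z in (.019,.032,.036):
    for b in blobs(ortho(w,z,.38,.69,-.03,.40),.69,.40,amin=300): print(z,np.round(b[:5],3))
```

```text
down True t9.8 [0.4202 0.2922 0.0445] F [-0.6 -1.2  5.1] op 0.560 gf 41.3
rel t10.0 [0.4195 0.2918 0.0438] F [ 1.4  0.5 -0.3] op 0.679 gf 0.0
up t10.9 [0.4194 0.2917 0.1434] F [ 0.4 -0.2 -0.1] op 0.681 gf 0.0
0.019 [0.429 0.063 0.035 0.07  1.545]
0.019 [0.418 0.242 0.046 0.071 0.   ]
0.019 [0.534 0.046 0.033 0.035 2.356]
0.019 [0.536 0.217 0.037 0.089 1.688]
0.019 [0.638 0.063 0.018 0.035 1.695]
0.019 [0.672 0.088 0.036 0.235 1.571]
0.019 [0.684 0.215 0.011 0.08  1.571]
0.032 [0.432 0.067 0.034 0.067 1.544]
0.032 [0.421 0.241 0.044 0.068 0.042]
0.032 [0.533 0.051 0.032 0.033 2.214]
0.032 [0.535 0.215 0.036 0.086 1.684]
0.032 [0.633 0.068 0.017 0.033 1.67 ]
0.032 [0.67  0.112 0.041 0.283 1.571]
0.036 [0.432 0.068 0.034 0.067 1.545]
0.036 [0.422 0.24  0.043 0.068 0.   ]
0.036 [0.533 0.052 0.031 0.032 2.356]
0.036 [0.535 0.215 0.036 0.084 1.686]
0.036 [0.632 0.069 0.017 0.032 1.571]
0.036 [0.668 0.111 0.044 0.282 1.571]
```

View pics/t2.png

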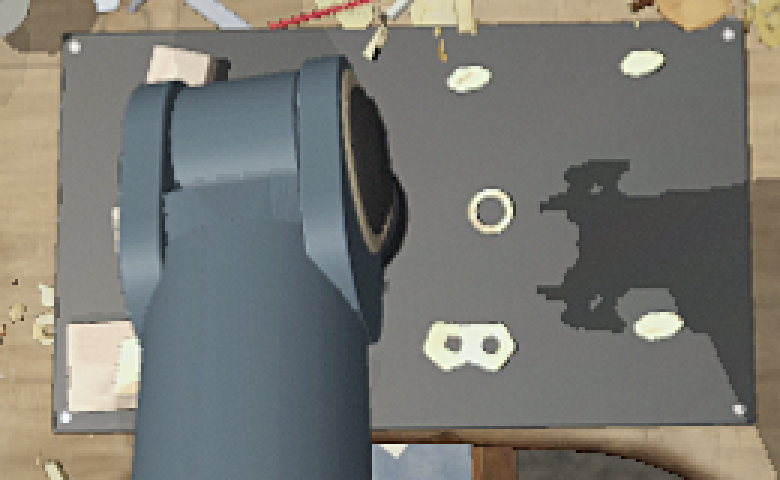

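View pics/w2.png

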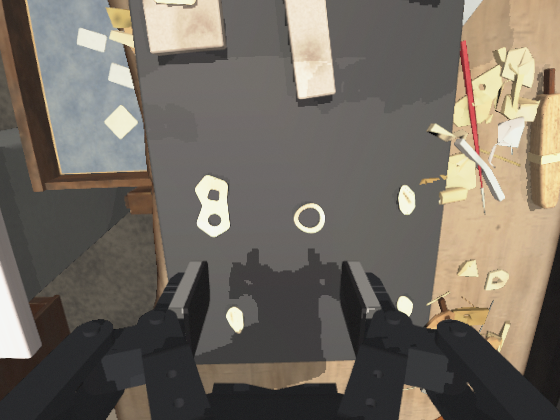

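The large blank sits on the wide brick. The arm hides part of the view, so I'll check it again at the end. In the wrist image the two-hole is at (212,207), the ring at (309,217) and the narrow brick's end at (315,95), and positions agree within 3 mm. Two-hole blank next.

Run:
```python
from act import *
robot.goto([.4285,.0615,.12],[np.pi,0,1.535])
pick(.4285,.0615,1.535,.58,up=.0038)
```

```text
touch True t14.6 [0.4285 0.0615 0.0201] F [-1.   0.3  7.7] op 0.580 gf 3.8
gripped t15.2 [0.4285 0.0615 0.0242] F [-2.   0.4  6.4] op 0.427 gf 39.2
lifted t15.8 [0.4282 0.0617 0.0687] F [-0.7  0.4 -0.4] op 0.428 gf 39.7
```

Run:
```python
from act import *
place(.531,.253,1.69,.032,.58)
robot.goto([.533,.044,.12],[np.pi,0,1.5])
pick(.533,.044,1.5,.54,up=.0042)
```

```text
down True t17.9 [0.5312 0.2531 0.0443] F [-0.2  0.9  4.6] op 0.425 gf 40.2
rel t18.2 [0.5304 0.2528 0.0433] F [-0.1 -0.7  0.3] op 0.578 gf 0.0
up t19.0 [0.5302 0.2528 0.1431] F [-0.6  0.8 -0.4] op 0.579 gf 0.0
touch True t21.9 [0.5329 0.044  0.0207] F [-0.4 -0.4  4.4] op 0.539 gf 2.6
gripped t22.4 [0.533  0.044  0.0254] F [-2.  -0.2  6.3] op 0.389 gf 36.1
lifted t23.0 [0.5327 0.0442 0.0698] F [-0.5  0.2 -0.1] op 0.394 gf 36.7
```

Run:
```python
from act import *; from h import *
place(.638,.287,1.36,.036,.54)
robot.goto([.55,-.18,.25],[np.pi,0,1.2])
f=robot.grab_frame('top'); import pickle; pickle.dump(f,open('t3.pkl','wb'))
o=ortho(f,.04,.36,.70,-.15,.42); cv2.imwrite('pics/t3.png',cv2.resize(o,(798,476))[...,::-1])
```

```text
down True t25.4 [0.6383 0.2871 0.0495] F [0.7 0.3 4. ] op 0.393 gf 37.3
rel t25.6 [0.6372 0.2868 0.0482] F [-0.2  0.1  0. ] op 0.542 gf 0.0
up t26.4 [0.6372 0.2869 0.1479] F [-0.6 -0.3 -0.9] op 0.538 gf 0.0
```

View pics/t3.png

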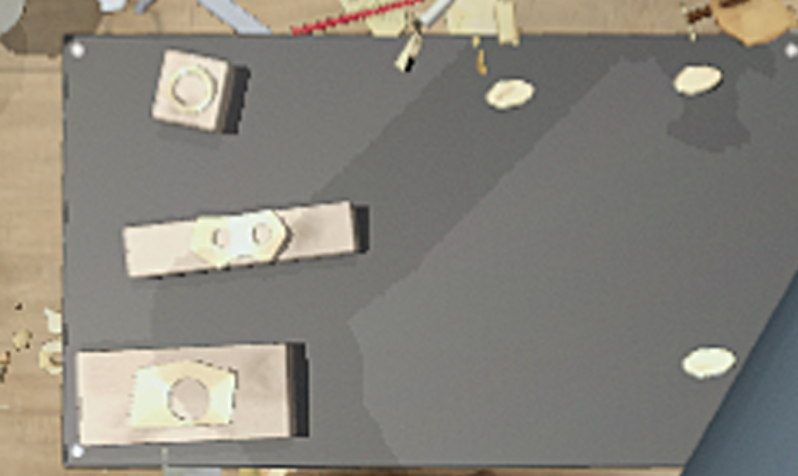

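All three blanks are centred in the rectified view (1.4 px/mm). Large is at (184,393) on a brick centred at (184,394). Two-hole is at (242,238) on a brick at (240,240), and the oval at (193,91) on a brick at (194,91). The bricks and offcuts have not moved, and the arm is clear.

```bash
python3 -c "
from plant import robot
robot.sleep(0.5); print(robot.close_job())"
```

```text
the job is handed in; nothing more can be done
None
```

The job is handed in: all three pierced blanks are set down flat on their own bricks, within about 3 mm of centre in the last picture, and the solid offcuts and bricks show no visible shift. The hand-in did not report a verdict.

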